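Draw the painted model out of the drying rack with the pull hook

TASK

The model with three bare wooden posts on a black base has been pushed deep into its bay of the drying rack, and the paint on its base is still wet. Take the pull hook, catch the model by one of its bare posts and draw it out until it stands upright wholly on the rack's front ledge; keep the hook off the wet base, keep your fingers off the model, do not knock it over, and leave the red piece with the arch, the paint tin and the brush where they are. Then lay the pull hook flat on the table, off the ledge.

Things in the scene. Friction and masses are not known exactly. Their poses are not given: they have to be found in the camera images.
- rack: fixed drying rack: two narrow bays under a wire roof, green frame, on a plywood board. Origin at table height, midway along the plane of the open mouths; x level into the bays, y sideways, z up. Bays: x 0 to 280 mm, centrelines y = -80 and +80 mm, 150 mm clear width, floor 18 mm above table, roof underside 195, top 205 mm. Sides (22 mm battens, wires) and back (wires) closed
- ledge (a point): centre of the ledge's top, 18 mm above the table. The ledge is the bare front of the rack's 18 mm plywood board: x -200 to 0 mm and y -170 to +170 mm in the rack's frame, open above, level with the bay floors without a step. Axes as the rack's
- model: the model, loose, 0.18 to 0.3 kg: base with three bare wooden posts 20 x 20 mm. Origin: centre of the base's underside, z up. Post axes at (x, y) = (-40, +8) mm, 110 mm high above the base; (+30, +32), 80 high; (+40, -26), 140 high. Starts upright in either bay, x axis within 0.1 rad of the rack's x, its centre 150 to 205 mm inside the mouth
- model_base: the model's black base with the wet paint, 130 x 100 x 16 mm (x, y, z), rigidly part of the model, same origin and axes
- front_post (a point): on the axis of the model's post at (-40, +8), the one nearest the mouth, 30 mm above the base's top (46 mm above its underside). Drawn slowly by this post, low (about 30 mm above the base), the model follows without tipping and trails nearly straight
- hook_grip (a point): the pull hook (loose, 0.15 kg, lying flat on the table at the start): centre of its wooden handle, where to hold it, near its balance point, 14 mm above its underside. x points from handle to hook end, z up. Handle 28 mm wide, 28 mm high, from x = -80 to +55 mm; brass ferrule, radius 10 mm, to x = 69 mm; then the rod
- hook_end (a point): the pull hook's outer corner, on the handle's axis, 290 mm ahead of hook_grip; same axes. The straight aluminium rod, radius 3.5 mm, runs along the axis to this point and is bent level to its +y side: the hook arm runs from here to 6 mm back and 28 mm to +y (centre line), its round end reaching y = 31.5 mm
- hook: the whole pull hook; origin on the underside of its handle, 14 mm below hook_grip; same axes
- arch: another student's piece, loose, 0.25 kg, in the other bay: red base 120 x 100 x 16 mm with a yellow and blue arch, 124 mm high in all; origin at the centre of its underside
- tin: white paint tin, 90 mm diameter, 105 mm high, standing on the table beyond the hook and brush; origin at the centre of its underside
- brush: paint brush with orange handle, 200 mm long, lying on the table beyond the hook

How it is judged:
By the outcome, as a careful person would: the job done as asked, in the order asked, and still so for the second after the job is handed in, with the robot touching nothing.
It also fails if it takes over 69 s, if anything falls off the work surface, if the arm or the gripper's body presses on something with over 40 N, if the wrist force passes 120 N, or if a joint passes its speed limit or range.

ROBOT

A 6-joint arm with a two-finger parallel gripper is mounted at the origin on the work surface. World frame = base frame: x ahead of the robot, y to its left, z up, the work surface at z = 0. Lengths are in m, angles in rad, forces in N, time in s.
With the tool pointing down it reaches from about 0.3 to 0.875 m from the base axis. Payload 6.4 kg.
Tool frame: the origin (TCP) lies between the finger pads; the fingertips stand ctrl.tip_extent ahead of it and the grasp point (between the pads) is the TCP (ctrl.tip_extent is the distance from the TCP to the fingertips, in m); z points along the fingers, y is the line along which they close (so a half turn about z gives the same grasp; the last joint's range is limited). The gripper opens to 85 mm and grips with 20 to 120 N. Pads are 22 mm wide; open, the fingers measure 114 mm over their backs; the gripper's body (76 mm by 85 mm) begins 54 mm behind the grasp point. The pads swing forward as they close: fully open they stand 13 mm farther back than shut.
Start: joints at [-1.401, 0.181, 1.607, -0, 1.354, -0.206], TCP at [0.211, -0.535, 0.25] pointing down, gripper open.
Joint ranges: [-2.99, 2.99], [-0.89, 2.07], [0.3, 2.58], [-1.14, 4.28], [0, 2.63], [-3.12, 3.12]. Speed limits (rad/s): [2.57, 2.57, 3.01, 3.14, 3.14, 3.14].

INTERFACE

Orientations are given as a unit quaternion [w, x, y, z].
In Python, from bench import ctrl gives the robot as it stands.
- The arm moves only by the tool send_rows, never from a script. Its arguments are lists of equal length, an entry for each row: "dr": the turn, a rotation vector about the tool's x, y, z in units of 6 degrees (1.0 is 6 degrees), a list of three; "xyz": the shift along the tool's x, y, z in cm, a list of three; "jaw": the opening in per cent of the stroke, from 0 (shut) to 100 (fully open). In form: {"dr": [[wx, wy, wz], ...], "xyz": [[dx, dy, dz], ...], "jaw": [jaw, ...]}. A call has exactly 8 rows; each row is the pose to reach, as a shift and turn from the pose commanded when the call began, along the tool's axes at that moment; what a row does not reach only later rows make up. A row lasts 1/8 s, in which the tool goes at most 62.5 mm and 10.7 degrees, less where a joint would pass 70% of its speed; a pose out of reach is approached as far as the arm can. A call with a gripper value outside its range is refused whole. The fingers move at their own pace and stop on an object; the grip force is fixed at half the most. Time passes only in rows, so rows that repeat a pose let the fingers close, or fill a call up. It gives the time, the measured TCP pose, the force, the opening and the grip force at its end, in the units of the state.
- ctrl.get_obs(): the state, without advancing time (a new reading comes with each control period).
- ctrl.camera(name): name is "side" or "top" or "wrist"; returns the picture (400x640x3 uint8, red, green, blue); there is no depth.
- ctrl.calibration(name): a dict with "camera_matrix" (3x3 intrinsics, pixels), "world_from_camera" (4x4, takes a point from camera to world coordinates). Camera axes: x right, y up, looking along -z (the intrinsics and any distortion apply to the point x, -y, -z); pixel columns grow to the right and rows downward; lengths in m; the calibration is good to about 2 mm. A picture is of the moment at which its call begins: read the wrist's pose just before it. calibration takes no time and is no camera call; for the wrist camera it gives the pose at the moment of the call.
- ctrl.hand_in(): hands the job in; it is judged then, once.
The state is a dict: "time_s": time; "q": joint angles; "dq": joint speeds; "joint_efforts": joint torques, N m; "eef_pos": TCP position; "eef_rot": TCP orientation; "wrist_force": force on the tool from outside, world axes, zero at the start; "torque": the same for the moment, N m; "opening": opening from 0.0 (shut) to 1.0 (fully open); "grasp_force": force on a finger pad.
Only numpy, scipy, OpenCV 4.12 (cv2) and the standard library are available. Lean on these libraries where they do the work, as an engineer would, in place of code of your own. Each camera call takes 0.05 s, during which the arm holds its last target. There are 200 camera calls.

## Working session

There is one attempt and no reset: what is moved stays moved. The work goes in short steps, Python scripts to look and compute and a tool call to move; the robot and the scene stay as the last step left them, time stands still between calls to the robot, and variables do not carry over. Pictures are saved under pics/ and viewed, at most 10 in all, crops included, and the job is handed in when it is done.

Besides the shell and the picture viewer there is one more tool, called after ">>>" in YAML: its name, and indented under it one key for each argument. send_rows: Moves the arm, as the interface text tells. Its arguments: {"type":"object","properties":{"dr":{"type":"array","items":{"type":"array","items":{"type":"number"}}},"xyz":{"type":"array","items":{"type":"array","items":{"type":"number"}}},"jaw":{"type":"array","items":{"type":"number"}}},"required":["dr","xyz","jaw"]}

```bash
mkdir -p pics; ls; python3 - <<'E'
from bench import ctrl
import cv2,numpy as np
print(ctrl.tip_extent, ctrl.get_obs())
for n in ("top","side"):
    im=ctrl.camera(n); cv2.imwrite(f"pics/{n}0.png",im[:,:,::-1]); c=ctrl.calibration(n); print(n,{k:np.round(v,4).tolist() if not isinstance(v,str) else v for k,v in c.items()})
E
```

```text
pics
0.019 {'time_s': 0.0, 'q': array([-1.40130662e+00,  1.81545134e-01,  1.60802886e+00,  5.25628505e-06,
        1.35377542e+00, -2.06301905e-01]), 'dq': array([ 0.00098434,  0.00142219, -0.00102312,  0.00058855, -0.00042666,
       -0.00100401]), 'joint_efforts': array([-6.50547213e-05, -4.44868755e+01, -3.51343417e+01, -3.28330007e-04,
        9.17338009e-03,  4.25478106e-06]), 'eef_pos': array([ 0.21095682, -0.53434196,  0.24937174]), 'eef_rot': array([-8.78181515e-04,  9.82399184e-01,  1.86791518e-01,  1.87321551e-05]), 'wrist_force': array([-0.57227608, -1.39290091, -0.04572186]), 'torque': array([ 0.02562795,  0.01302373, -0.01712265]), 'grasp_force': 0.0, 'opening': 1.0012646710142707}
top {'camera_matrix': [[366.8043, 0.0, 319.6126], [0.0, 366.8043, 198.3984], [0.0, 0.0, 1.0]], 'world_from_camera': [[-0.0231, 0.9971, -0.0729, 0.4782], [-0.9997, -0.0227, 0.0062, 0.1152], [0.0045, 0.073, 0.9973, 1.1883], [0.0, 0.0, 0.0, 1.0]]}
side {'camera_matrix': [[399.0306, 0.0, 317.2904], [0.0, 399.0306, 202.0715], [0.0, 0.0, 1.0]], 'world_from_camera': [[-0.7686, 0.4421, -0.4625, 0.0533], [-0.6395, -0.5109, 0.5744, 0.7512], [0.0176, 0.7372, 0.6754, 0.8095], [0.0, 0.0, 0.0, 1.0]]}
```

View pics/top0.png

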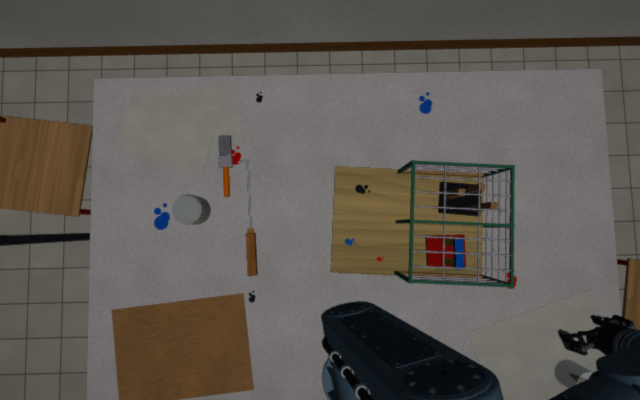

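View pics/side0.png

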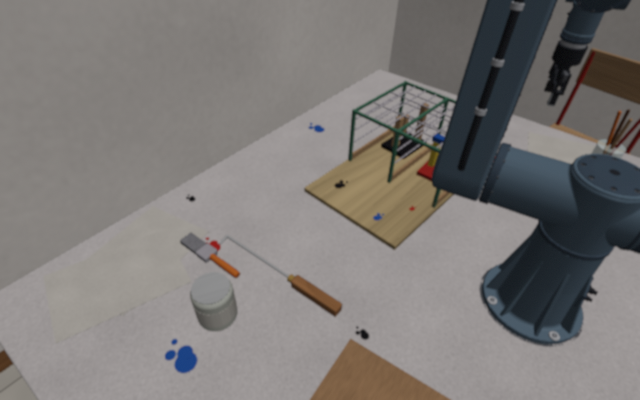

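The top view shows the rack opening to image left (world +y). The model is in the upper bay (about 460,198) and the arch in the lower one. The hook handle is at (251,253) with its tip near (247,160), bent left. Next I'll measure these, using enlarged crops for detail.

```bash
cat > h.py <<'E'
from bench import ctrl
import numpy as np, cv2
def ray(n,uv,c=None):
    c=c or ctrl.calibration(n); K=np.array(c["camera_matrix"]); T=np.array(c["world_from_camera"])
    d=np.linalg.inv(K)@[uv[0],uv[1],1]; d=T[:3,:3]@(d*[1,-1,-1]); return T[:3,3],d
def onz(n,uv,z,c=None):
    o,d=ray(n,uv,c); return o+d*(z-o[2])/d[2]
def proj(n,p,c=None):
    c=c or ctrl.calibration(n); T=np.array(c["world_from_camera"]); q=T[:3,:3].T@(np.asarray(p)-T[:3,3])*[1,-1,-1]
    u=np.array(c["camera_matrix"])@q; return u[:2]/u[2]
E
python3 - <<'E'
from h import *
print({k:v for k,v in ctrl.calibration("top").items() if k not in("camera_matrix","world_from_camera")})
im=cv2.imread("pics/top0.png"); hsv=cv2.cvtColor(im,cv2.COLOR_BGR2HSV)
# handle
m=np.zeros(im.shape[:2],np.uint8); m[220:285,235:265]=cv2.inRange(hsv,(3,80,40),(25,255,255))[220:285,235:265]
c=max(cv2.findContours(m,0,2)[0],key=cv2.contourArea); r=cv2.minAreaRect(c); print("handle",r)
b=cv2.boxPoints(r); print([onz("top",p,.02).round(4).tolist() for p in b], onz("top",r[0],.02))
# board
m=cv2.inRange(hsv,(12,50,60),(30,255,255)); m[:,:325]=0; m[:,415:]=0; m[:150]=0; m[290:]=0
c=max(cv2.findContours(m,0,2)[0],key=cv2.contourArea); q=cv2.approxPolyDP(c,4,True)[:,0]; print("board",q.tolist(),[onz("top",p,.018).round(4).tolist() for p in q])
a=cv2.resize(im[150:295,325:525],None,fx=4,fy=4,interpolation=2)
cv2.imwrite("pics/c1.png",a)
s=cv2.imread("pics/side0.png"); t=cv2.resize(s[75:215,330:470],None,fx=4,fy=4,interpolation=2); k=cv2.resize(im[150:290,215:275],None,fx=4,fy=4,interpolation=2)
cv2.imwrite("pics/c2.png",np.hstack([t,k]))
E
```

```text
{}
handle ((250.93585205078125, 251.5245361328125), (47.17282485961914, 9.382440567016602), 87.51044464111328)
[[0.4743, 0.3461, 0.02], [0.4749, 0.3164, 0.02], [0.3271, 0.3115, 0.02], [0.3265, 0.3409, 0.02]] [0.40038063 0.3286978  0.02      ]
board [[336, 166], [331, 272], [408, 274], [409, 223], [395, 220], [409, 218], [410, 170], [398, 174], [398, 169]] [[0.6671, 0.0528, 0.018], [0.3303, 0.0775, 0.018], [0.3183, -0.1653, 0.018], [0.4787, -0.175, 0.018], [0.4892, -0.1307, 0.018], [0.4946, -0.1756, 0.018], [0.6488, -0.1852, 0.018], [0.6367, -0.146, 0.018], [0.6529, -0.1466, 0.018]]
```

View pics/c1.png

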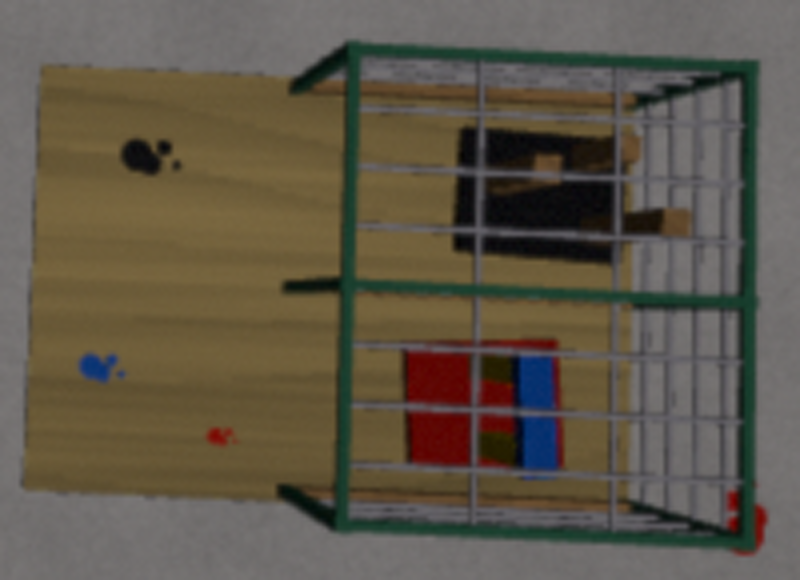

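View pics/c2.png

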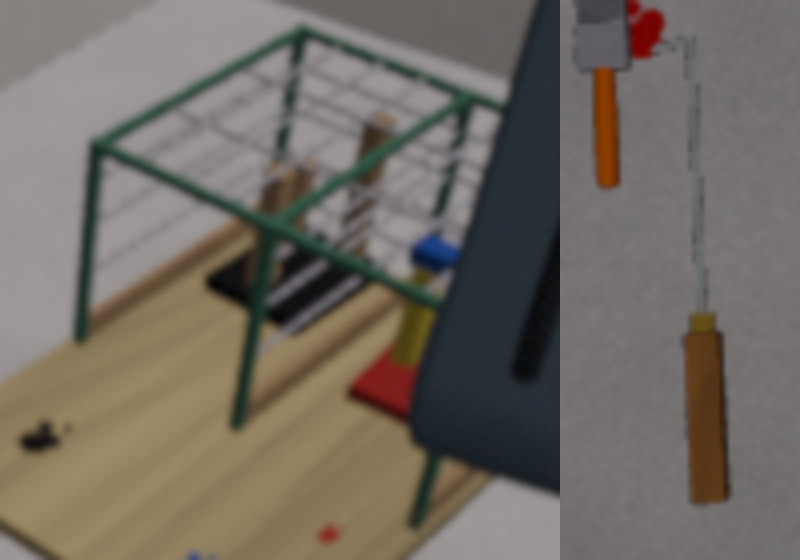

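The crops give these positions:

| Feature | Pixel (crop) | Crop |
|---|---|---|
| Board front corners | (41,67), (23,488) | c1 |
| Front post top | (548,168) | c1 |
| 80 mm post top | (627,150) | c1 |
| 140 mm post top | (675,222) | c1 |
| Base front corners | (462,130), (455,250) | c1 |
| Hook corner | (688,40) | c2 |

```bash
python3 - <<'E'
from h import *
C=lambda u,v,z: onz("top",(u/4+325-.4,v/4+150-.4),z)
a,b=C(41,67,.018),C(23,488,.018); print("ledge corners",a,b,np.linalg.norm(a-b))
ey=(a-b)[:2]/np.linalg.norm((a-b)[:2]); ex=np.array([ey[1],-ey[0]]); O=(a+b)[:2]/2+.2*ex
print("rack O",O,"ex",ex,"yaw",np.arctan2(ex[1],ex[0]))
for p in [(352,45),(340,525)]:
    w=C(*p,.2)[:2]; print("roof front",w,[(w-O)@ex,(w-O)@ey])
R=lambda w:np.round([(w[:2]-O)@ex,(w[:2]-O)@ey],4)
for n,p in dict(front=(548,168,.144),p2=(627,150,.114),p3=(675,222,.174),bf1=(462,130,.034),bf2=(455,250,.034),bb=(612,262,.034)).items(): print(n,C(*p).round(4),"rack",R(C(*p)))
hk=onz("top",(247-.2,160-.2),.014); g=np.array([.4004,.3287]); print("corner",hk)
# handle centre from +55..-80: midpoint is x=-12.5
ax=hk[:2]-g; print(np.linalg.norm(ax)); ax/=np.linalg.norm(ax); print("axis",ax,np.arctan2(ax[1],ax[0]),"grip",g+.0125*ax, hk[:2]-.29*ax)
o=ctrl.get_obs(); from scipy.spatial.transform import Rotation as Ro
M=Ro.from_quat(np.roll(o["eef_rot"],-1)).as_matrix(); print(M.round(3))
E
```

```text
ledge corners [0.66607962 0.05655245 0.018     ] [0.33157049 0.07949766 0.018     ] 0.3352951554436249
rack O [ 0.48513848 -0.13150609] ex [-0.06843286 -0.99765572] yaw -1.6392827155119352
roof front [ 0.64724126 -0.14658945] [np.float64(0.003954842186844284), np.float64(0.162754964576073)]
roof front [ 0.32506791 -0.12517037] [np.float64(0.004633214554472817), np.float64(-0.1601288968209563)]
front [ 0.5648 -0.2982  0.144 ] rack [0.1608 0.0909]
p2 [ 0.5793 -0.3691  0.114 ] rack [0.2306 0.1102]
p3 [ 0.5227 -0.3726  0.174 ] rack [0.238 0.054]
bf1 [ 0.6057 -0.275   0.034 ] rack [0.1349 0.1301]
bf2 [ 0.5108 -0.265   0.034 ] rack [0.1314 0.0347]
bb [ 0.4985 -0.3884  0.034 ] rack [0.2554 0.0309]
corner [0.69444848 0.34036667 0.014     ]
0.29427983636940563
axis [0.99921383 0.03964483] 0.03965522044296384 grip [0.41289017 0.32919556] [0.40467647 0.32886967]
[[ 0.93   0.367 -0.   ]
 [ 0.367 -0.93   0.002]
 [ 0.    -0.002 -1.   ]]
```

```bash
cat >> h.py <<'E'
from scipy.spatial.transform import Rotation as Ro
O=np.array([.48514,-.13151]); ex=np.array([-.0684,-.99766]); ey=np.array([.99766,-.0684])
def rk(x,y): return O+x*ex+y*ey
def goto(x,y,z,yaw):  # tool x at yaw, tool down
    o=ctrl.get_obs(); M=Ro.from_quat(np.roll(o["eef_rot"],-1)); 
    T=Ro.from_matrix(np.array([[np.cos(yaw),np.sin(yaw),0],[np.sin(yaw),-np.cos(yaw),0],[0,0,-1]]))
    print("xyz",(M.inv().apply(np.array([x,y,z])-o["eef_pos"])*100).round(2),"dr",((M.inv()*T).as_rotvec()/np.radians(6)).round(2))
E
python3 - <<'E'
from h import *
goto(.38,-.25,.33,1.3)
goto(.42,.1,.33,2.3)
goto(.407,.329,.2,3.181)
E
```

```text
xyz [ 26.16 -20.26  -8.01] dr [-0.01 -0.01 -8.83]
xyz [ 42.73 -51.35  -7.96] dr [-1.000e-02 -2.000e-02 -1.837e+01]
xyz [ 49.92 -73.11   5.08] dr [ 0.000e+00 -2.000e-02 -2.679e+01]
```

>>> send_rows:
  dr:
    - [0,0,-1]
    - [0,0,-2.6]
    - [0,0,-4.2]
    - [0,0,-6]
    - [0,0,-7.8]
    - [0,0,-9.6]
    - [0,0,-11.4]
    - [0,0,-13]
  xyz:
    - [1,-0.5,-4]
    - [6,-4,-8]
    - [11,-8,-8]
    - [16,-12,-8]
    - [21,-16,-8]
    - [25,-20,-8]
    - [28.5,-25,-8]
    - [31.5,-30,-8]
  jaw: [100,100,100,100,100,100,100,100]

```text
time_s: 1.1
eef_pos: [0.3938, -0.1398, 0.33]
eef_rot: [-0.0, 0.644, 0.765, 0.0]
wrist_force: [0.9, -0.1, -0.0]
opening: 0.999
grasp_force: 0.0
```

```bash
python3 - <<'E'
from h import *
o=ctrl.get_obs();print(o["eef_pos"],o["q"])
goto(.42,.1,.30,2.3)
goto(.407,.329,.2,3.181)
E
```

```text
[ 0.39376667 -0.13983362  0.32998511] [-6.27212750e-01 -2.52093474e-01  1.86653019e+00  2.64470827e-04
  1.52746405e+00 -7.99268121e-01]
xyz [23.18  6.69  3.01] dr [ 0.   -0.   -5.32]
xyz [45.96  9.33 13.02] dr [  0.    -0.   -13.73]
```

>>> send_rows:
  dr:
    - [0,0,-1.7]
    - [0,0,-3.4]
    - [0,0,-5.1]
    - [0,0,-6.8]
    - [0,0,-8.5]
    - [0,0,-10.2]
    - [0,0,-12]
    - [0,0,-13.7]
  xyz:
    - [6,1.5,0]
    - [12,3,1]
    - [18,5,2]
    - [24,6.7,4]
    - [30,7.5,6]
    - [36,8.3,9]
    - [41,9,11]
    - [46,9.3,13]
  jaw: [100,100,100,100,100,100,100,100]

```text
time_s: 2.1
eef_pos: [0.4085, 0.3291, 0.1991]
eef_rot: [-0.0, -0.018, 1.0, -0.0]
wrist_force: [1.1, -0.3, -0.4]
opening: 1.005
grasp_force: 0.0
```

```bash
python3 - <<'E'
from h import *
goto(.407,.329,.1,3.181)
im=ctrl.camera("wrist"); cv2.imwrite("pics/w1.png",im[:,:,::-1])
for p in [(.407,.329,.028),(.697,.34,.014)]: print(proj("wrist",p))
E
```

```text
xyz [0.14 0.   9.91] dr [-0.   -0.   -0.02]
[317.97133925 184.81021685]
[317.54214779 384.39014487]
```

View pics/w1.png

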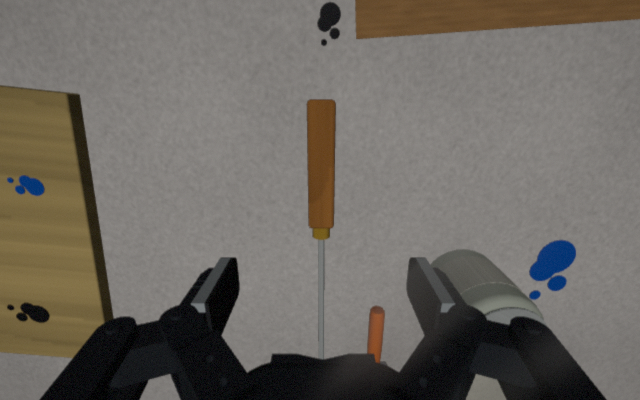

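The wrist view shows the handle between the fingers, running from (321,99) to (321,228), with the ferrule and rod below. The fingers are well clear of the tin.

```bash
python3 - <<'E'
from h import *
im=cv2.imread("pics/w1.png"); hsv=cv2.cvtColor(im,cv2.COLOR_BGR2HSV)
m=cv2.inRange(hsv,(3,120,40),(25,255,255)); m[:60]=0; m[:,:290]=0; m[:,350:]=0;m[229:]=0
c=max(cv2.findContours(m,0,2)[0],key=cv2.contourArea); r=cv2.minAreaRect(c); print(r)
for p in cv2.boxPoints(r): print(onz("wrist",p,.026))
print(onz("wrist",(321,240),.014),onz("wrist",(321.5,355),.014))
print(onz("wrist",(79,95),.018),onz("wrist",(107,355),.018))
E
```

```text
((320.5, 164.0), (128.0, 27.0), 90.0)
[0.32526074 0.31532374 0.026     ]
[0.32410267 0.34068618 0.026     ]
[0.45529603 0.34829336 0.026     ]
[0.45661952 0.31910872 0.026     ]
[0.47629349 0.33508214 0.014     ] [0.6447318  0.34314427 0.014     ]
[0.33074214 0.09603963 0.018     ] [0.653104   0.06310498 0.018     ]
```

```bash
python3 - <<'E'
from h import *
goto(.405,.3305,.023,3.186)
E
```

```text
xyz [ 0.   -0.29 17.3 ] dr [ 0.02 -0.05  0.02]
```

```bash
python3 - <<'E'
from h import *
o=ctrl.get_obs(); print(o["eef_pos"],o["dq"].round(3),o["time_s"],o["wrist_force"])
o=ctrl.get_obs(); print(o["eef_pos"],o["dq"].round(3),o["time_s"])
goto(.405,.3305,.023,3.186)
E
```

```text
[0.40578369 0.33311532 0.19603713] [-0.076 -0.063  0.064 -0.028  0.079  0.111] 2.15 [-4.79732583  1.10332957 -1.31290194]
[0.40578369 0.33311532 0.19603713] [-0.076 -0.063  0.064 -0.028  0.079  0.111] 2.15
xyz [ 0.   -0.29 17.3 ] dr [ 0.02 -0.05  0.02]
```

>>> send_rows:
  dr:
    - [0,0,-0.1]
    - [0,0,-0.1]
    - [0,0,-0.1]
    - [0,0,-0.1]
    - [0,0,-0.1]
    - [0,0,-0.1]
    - [0,0,-0.1]
    - [0,0,-0.1]
  xyz:
    - [0.2,0.15,4]
    - [0.2,0.15,8]
    - [0.2,0.15,12]
    - [0.2,0.15,15]
    - [0.2,0.15,16.8]
    - [0.2,0.15,17.5]
    - [0.2,0.15,17.7]
    - [0.2,0.15,17.7]
  jaw: [100,100,100,100,100,100,100,100]

```text
time_s: 3.15
eef_pos: [0.4079, 0.3289, 0.0242]
eef_rot: [0.001, -0.02, 1.0, 0.0]
wrist_force: [-0.9, -0.5, -0.3]
opening: 1.004
grasp_force: 0.0
```

>>> send_rows:
  dr:
    - [0,0,0]
    - [0,0,0]
    - [0,0,0]
    - [0,0,0]
    - [0,0,0]
    - [0,0,0]
    - [0,0,0]
    - [0,0,0]
  xyz:
    - [0,0,0]
    - [0,0,0]
    - [0,0,0]
    - [0,0,0]
    - [0,0,0]
    - [0,0,0]
    - [0,0,0]
    - [0,0,0]
  jaw: [50,20,20,0,0,0,0,0]

```text
time_s: 4.15
eef_pos: [0.4076, 0.3288, 0.0237]
eef_rot: [0.0, -0.02, 1.0, 0.0]
wrist_force: [-0.4, -0.2, 5.5]
opening: 0.316
grasp_force: 61.0
```

>>> send_rows:
  dr:
    - [0,0,0]
    - [0,0,0]
    - [0,0,0]
    - [0,0,0]
    - [0,0,1]
    - [0,0,2.2]
    - [0,0,3.4]
    - [0,0,4.6]
  xyz:
    - [0,0,-1.5]
    - [0,0,-4]
    - [0,0,-7]
    - [0,0,-10]
    - [-0.8,-0.7,-12]
    - [-1.8,-1.6,-12.6]
    - [-2.8,-2.5,-12.6]
    - [-3.8,-3.4,-12.6]
  jaw: [0,0,0,0,0,0,0,0]

```text
time_s: 5.15
eef_pos: [0.4464, 0.2958, 0.1498]
eef_rot: [-0.0, 0.221, 0.975, -0.0]
wrist_force: [-0.2, 0.1, -2.2]
opening: 0.312
grasp_force: 60.2
```

```bash
python3 - <<'E'
from h import *
goto(*rk(-.35,.034),.15,1.503)
print(rk(-.35,.034))
E
```

```text
xyz [-12.18  -3.1   -0.02] dr [-0.  -0.  11.4]
[0.54300044 0.2153454 ]
```

>>> send_rows:
  dr:
    - [0,0,1.5]
    - [0,0,3]
    - [0,0,4.6]
    - [0,0,6.2]
    - [0,0,7.8]
    - [0,0,9.4]
    - [0,0,10.7]
    - [0,0,11.4]
  xyz:
    - [-1.6,-0.4,0]
    - [-3.2,-0.8,0]
    - [-4.9,-1.2,0]
    - [-6.6,-1.7,0]
    - [-8.3,-2.1,0]
    - [-10,-2.5,0]
    - [-11.4,-2.9,0]
    - [-12.2,-3.1,0]
  jaw: [0,0,0,0,0,0,0,0]

```text
time_s: 6.15
eef_pos: [0.5437, 0.2154, 0.1495]
eef_rot: [-0.0, 0.731, 0.683, -0.0]
wrist_force: [0.2, -0.1, -1.8]
opening: 0.312
grasp_force: 60.2
```

>>> send_rows:
  dr:
    - [0,0,0]
    - [0,0,0]
    - [0,0,0]
    - [0,0,0]
    - [0,0,0]
    - [0,0,0]
    - [0,0,0]
    - [0,0,0]
  xyz:
    - [0,0,1.5]
    - [0,0,3]
    - [0,0,4.5]
    - [0,0,6]
    - [0,0,7]
    - [0,0,7.6]
    - [0,0,7.6]
    - [0,0,7.6]
  jaw: [0,0,0,0,0,0,0,0]

```text
time_s: 7.15
eef_pos: [0.5441, 0.2161, 0.0738]
eef_rot: [0.0, 0.729, 0.684, 0.0]
wrist_force: [0.5, 0.5, -0.6]
opening: 0.31
grasp_force: 60.2
```

```bash
python3 - <<'E'
from h import *
o=ctrl.get_obs(); p=o["eef_pos"]; print(p,o["q"].round(3)); goto(*rk(-.35,.034),.074,1.503)
R=lambda w:np.round([(w[:2]-O)@ex,(w[:2]-O)@ey],4)
print("tcp rack",R(p))
a=cv2.cvtColor(ctrl.camera("top"),4); s=cv2.cvtColor(ctrl.camera("side"),4)
cv2.imwrite("pics/t1.png",a);cv2.imwrite("pics/s1.png",s)
tip=np.r_[rk(-.06,.034),.064]; print("exp corner px",proj("top",tip),proj("side",tip))
A=cv2.resize(a[150:290,270:470],None,fx=4,fy=4,interpolation=2)
B=cv2.resize(s[75:270,190:470],None,fx=2.85,fy=2.85,interpolation=2)
cv2.imwrite("pics/c3.png",A); cv2.imwrite("pics/c4.png",B)
E
```

```text
[0.54406992 0.21610916 0.07383397] [ 0.175  0.418  1.699 -0.     1.024  0.24 ]
xyz [-0.08 -0.1  -0.02] dr [ 0.01 -0.    0.04]
tcp rack [-0.3508  0.035 ]
exp corner px [379.26242576 209.13936917] [368.55250908 175.42950689]
```

View pics/c3.png

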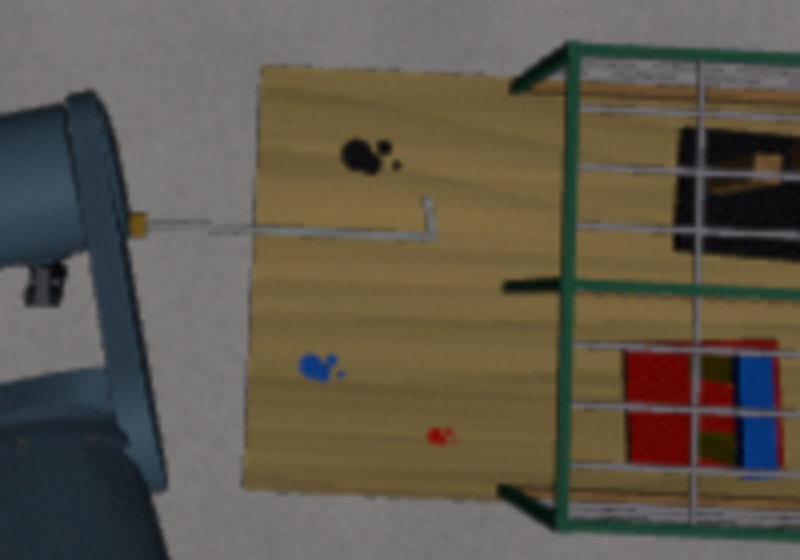

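View pics/c4.png

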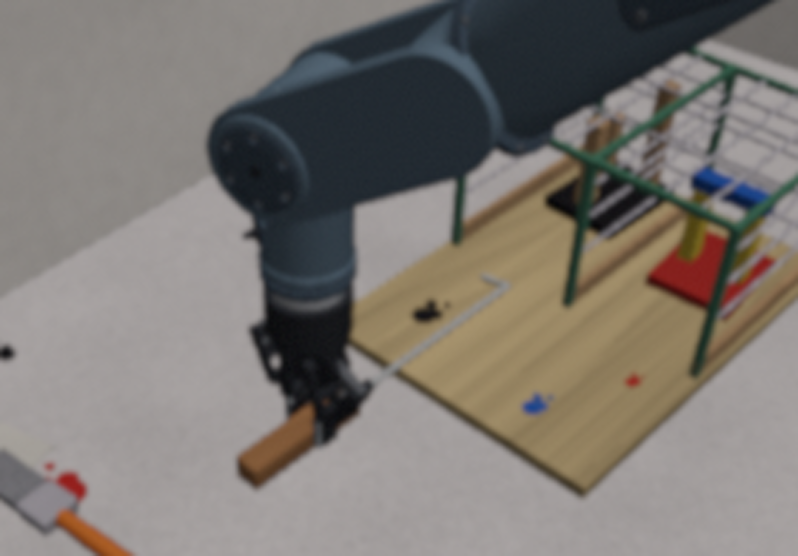

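The hook corner shows at (378,209) in the top view and (368,176) in the side view. That is within about 1 px of the prediction, roughly 4 mm short along the axis, and the rod is level. The lane at y=34 mm is clear, so I'm inserting.

>>> send_rows:
  dr:
    - [0,0,0]
    - [0,0,0]
    - [0,0,0]
    - [0,0,0]
    - [0,0,0]
    - [0,0,0]
    - [0,0,0]
    - [0,0,0]
  xyz:
    - [-1,0,0]
    - [-3,0,0]
    - [-5.5,0,0]
    - [-8,0,0]
    - [-10.5,0,0]
    - [-12.5,0,0]
    - [-14,0,0]
    - [-14.5,0,0]
  jaw: [0,0,0,0,0,0,0,0]

```text
time_s: 8.25
eef_pos: [0.5343, 0.07, 0.0734]
eef_rot: [0.0, 0.73, 0.684, 0.0]
wrist_force: [0.7, -1.1, -1.0]
opening: 0.318
grasp_force: 60.2
```

>>> send_rows:
  dr:
    - [0,0,0]
    - [0,0,0]
    - [0,0,0]
    - [0,0,0]
    - [0,0,0]
    - [0,0,0]
    - [0,0,0]
    - [0,0,0]
  xyz:
    - [-1,0,0]
    - [-3,0,0]
    - [-5,0,0]
    - [-7,0,0]
    - [-9,0,0]
    - [-10.5,0,0]
    - [-11.2,0,0]
    - [-11.3,0,0]
  jaw: [0,0,0,0,0,0,0,0]

```text
time_s: 9.25
eef_pos: [0.5271, -0.0415, 0.0733]
eef_rot: [-0.0, 0.729, 0.684, 0.0]
wrist_force: [-0.6, 0.2, -0.8]
opening: 0.314
grasp_force: 60.2
```

```bash
python3 - <<'E'
from h import *
o=ctrl.get_obs(); p=o["eef_pos"]
R=lambda w:np.round([(w[:2]-O)@ex,(w[:2]-O)@ey],4)
print("tcp rack",R(p),p[2])
a=cv2.cvtColor(ctrl.camera("top"),4); s=cv2.cvtColor(ctrl.camera("side"),4)
c=p[:2]+.286*ex; print("exp corner px",proj("top",[*c,.064]),proj("side",[*c,.064]))
A=cv2.resize(a[155:235,400:520],None,fx=4,fy=4,interpolation=2)
B=cv2.resize(s[75:185,380:480],None,fx=3.2,fy=2.909,interpolation=2)
cv2.imwrite("pics/c5.png",np.hstack([A,B]))
E
```

```text
tcp rack [-0.0926  0.0357] 0.07328123996285407
exp corner px [461.70112194 212.33139272] [415.25352384 141.57136877]
```

View pics/c5.png

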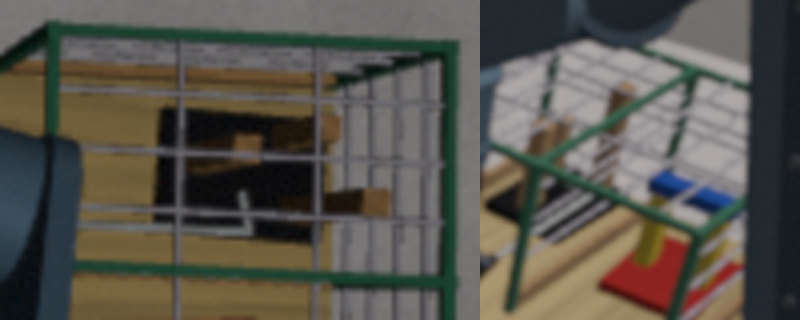

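The hook arm (crop corner at (252,234), end at (245,192)) is behind the front post and clear of the others. Next is a sideways shift behind the post, then the pull.

>>> send_rows:
  dr:
    - [0,0,0]
    - [0,0,0]
    - [0,0,0]
    - [0,0,0]
    - [0,0,0]
    - [0,0,0]
    - [0,0,0]
    - [0,0,0]
  xyz:
    - [0,0.3,0]
    - [0,0.9,0]
    - [0,1.5,0]
    - [0,2.1,0]
    - [0,2.7,0]
    - [0,3.2,0]
    - [0,3.5,0]
    - [0,3.6,0]
  jaw: [0,0,0,0,0,0,0,0]

```text
time_s: 10.35
eef_pos: [0.5631, -0.0437, 0.0732]
eef_rot: [-0.0, 0.729, 0.684, -0.0]
wrist_force: [-0.1, -0.2, -1.4]
opening: 0.315
grasp_force: 60.2
```

>>> send_rows:
  dr:
    - [0,0,0]
    - [0,0,0]
    - [0,0,0]
    - [0,0,0]
    - [0,0,0]
    - [0,0,0]
    - [0,0,0]
    - [0,0,0]
  xyz:
    - [0.3,0,0]
    - [0.6,0,0]
    - [1.0,0,0]
    - [1.4,0,0]
    - [1.9,0,0]
    - [2.4,0,0]
    - [2.9,0,0]
    - [3.4,0,0]
  jaw: [0,0,0,0,0,0,0,0]

```text
time_s: 11.35
eef_pos: [0.5652, -0.0095, 0.0733]
eef_rot: [0.0, 0.729, 0.684, -0.0]
wrist_force: [-0.2, -1.4, -1.1]
opening: 0.314
grasp_force: 60.2
```

```bash
python3 - <<'E'
from h import *
o=ctrl.get_obs(); p=o["eef_pos"]
R=lambda w:np.round([(w[:2]-O)@ex,(w[:2]-O)@ey],4)
print("tcp rack",R(p),p[2])
a=cv2.cvtColor(ctrl.camera("top"),4); s=cv2.cvtColor(ctrl.camera("side"),4)
A=cv2.resize(a[155:235,400:520],None,fx=4,fy=4,interpolation=2)
B=cv2.resize(s[75:185,380:480],None,fx=3.2,fy=2.909,interpolation=2)
cv2.imwrite("pics/c6.png",np.hstack([A,B]))
E
```

```text
tcp rack [-0.1272  0.0716] 0.07328190865717601
```

View pics/c6.png

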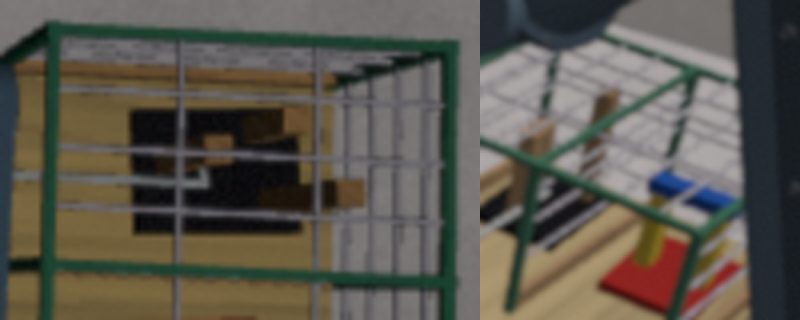

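The model follows straight: its base front has moved from 158 to 131 crop px. I'll continue the slow pull.

>>> send_rows:
  dr:
    - [0,0,0]
    - [0,0,0]
    - [0,0,0]
    - [0,0,0]
    - [0,0,0]
    - [0,0,0]
    - [0,0,0]
    - [0,0,0]
  xyz:
    - [0.5,0,0]
    - [1,0,0]
    - [1.6,0,0]
    - [2.2,0,0]
    - [2.8,0,0]
    - [3.4,0,0]
    - [4,0,0]
    - [4.6,0,0]
  jaw: [0,0,0,0,0,0,0,0]

```text
time_s: 12.45
eef_pos: [0.5682, 0.0365, 0.0733]
eef_rot: [0.0, 0.729, 0.684, -0.0]
wrist_force: [0.0, -1.1, -1.5]
opening: 0.314
grasp_force: 60.2
```

>>> send_rows:
  dr:
    - [0,0,0]
    - [0,0,0]
    - [0,0,0]
    - [0,0,0]
    - [0,0,0]
    - [0,0,0]
    - [0,0,0]
    - [0,0,0]
  xyz:
    - [0.6,0,0]
    - [1.2,0,0]
    - [1.8,0,0]
    - [2.4,0,0]
    - [3,0,0]
    - [3.6,0,0]
    - [4.2,0,0]
    - [4.8,0,0]
  jaw: [0,0,0,0,0,0,0,0]

```text
time_s: 13.45
eef_pos: [0.5713, 0.0844, 0.0733]
eef_rot: [-0.0, 0.729, 0.684, 0.0]
wrist_force: [0.5, -0.9, -1.0]
opening: 0.315
grasp_force: 60.2
```

>>> send_rows:
  dr:
    - [0,0,0]
    - [0,0,0]
    - [0,0,0]
    - [0,0,0]
    - [0,0,0]
    - [0,0,0]
    - [0,0,0]
    - [0,0,0]
  xyz:
    - [0.6,0,0]
    - [1.2,0,0]
    - [1.8,0,0]
    - [2.4,0,0]
    - [3,0,0]
    - [3.6,0,0]
    - [4.2,0,0]
    - [4.8,0,0]
  jaw: [0,0,0,0,0,0,0,0]

```text
time_s: 14.45
eef_pos: [0.5743, 0.1323, 0.0733]
eef_rot: [-0.0, 0.729, 0.684, -0.0]
wrist_force: [-0.8, -2.3, -1.8]
opening: 0.311
grasp_force: 60.2
```

```bash
cat >> h.py <<'E'
R=lambda w:np.round([(w[:2]-O)@ex,(w[:2]-O)@ey],4)
def base():
    a=cv2.cvtColor(ctrl.camera("top"),4); cv2.imwrite("pics/tl.png",a)
    m=cv2.inRange(a,(0,0,0),(38,38,38)); m[:160]=0; m[235:]=0; m[:,:325]=0; m[:,500:]=0
    c=max(cv2.findContours(cv2.morphologyEx(m,3,np.ones((7,7))),0,2)[0],key=cv2.contourArea); x,y,w,h=cv2.boundingRect(c)
    print("base rect",(x,y,w,h),"front",R(onz("top",(x,y+h/2),.034)),"back",R(onz("top",(x+w,y+h/2),.034)),"angle",cv2.minAreaRect(c))
E
python3 - <<'E'
from h import *
p=ctrl.get_obs()["eef_pos"]; print("tcp rack",R(p),p[2]); base()
E
```

```text
tcp rack [-0.2693  0.0709] 0.07326459052939904
base rect (387, 178, 48, 34) front [-0.0321  0.0813] back [0.1197 0.0883] angle ((411.0360107421875, 193.44801330566406), (30.4105281829834, 43.916378021240234), 79.69515228271484)
```

>>> send_rows:
  dr:
    - [0,0,0]
    - [0,0,0]
    - [0,0,0]
    - [0,0,0]
    - [0,0,0]
    - [0,0,0]
    - [0,0,0]
    - [0,0,0]
  xyz:
    - [0.6,0,0]
    - [1.2,0,0]
    - [1.8,0,0]
    - [2.4,0,0]
    - [3,0,0]
    - [3.6,0,0]
    - [4.2,0,0]
    - [4.8,0,0]
  jaw: [0,0,0,0,0,0,0,0]

```text
time_s: 15.5
eef_pos: [0.5774, 0.1802, 0.0733]
eef_rot: [0.0, 0.729, 0.684, 0.0]
wrist_force: [0.9, -0.7, -0.6]
opening: 0.317
grasp_force: 60.2
```

>>> send_rows:
  dr:
    - [0,0,0]
    - [0,0,0]
    - [0,0,0]
    - [0,0,0]
    - [0,0,0]
    - [0,0,0]
    - [0,0,0]
    - [0,0,0]
  xyz:
    - [0.6,0,0]
    - [1.2,0,0]
    - [1.8,0,0]
    - [2.4,0,0]
    - [3,0,0]
    - [3.6,0,0]
    - [4.2,0,0]
    - [4.7,0,0]
  jaw: [0,0,0,0,0,0,0,0]

```text
time_s: 16.5
eef_pos: [0.5804, 0.2271, 0.0733]
eef_rot: [-0.0, 0.729, 0.684, -0.0]
wrist_force: [-0.0, -0.6, -1.9]
opening: 0.317
grasp_force: 60.2
```

```bash
python3 - <<'E'
from h import *
p=ctrl.get_obs()["eef_pos"]; print("tcp rack",R(p),p[2]); base()
E
```

```text
tcp rack [-0.3643  0.0705] 0.07327396209111489
base rect (356, 177, 46, 34) front [-0.1301  0.08  ] back [0.0152 0.0867] angle ((378.2972717285156, 192.78378295898438), (30.249412536621094, 42.743736267089844), 80.53767395019531)
```

>>> send_rows:
  dr:
    - [0,0,0]
    - [0,0,0]
    - [0,0,0]
    - [0,0,0]
    - [0,0,0]
    - [0,0,0]
    - [0,0,0]
    - [0,0,0]
  xyz:
    - [0.6,0,0]
    - [1.2,0,0]
    - [1.8,0,0]
    - [2.4,0,0]
    - [3,0,0]
    - [3.6,0,0]
    - [4.1,0,0]
    - [4.4,0,0]
  jaw: [0,0,0,0,0,0,0,0]

```text
time_s: 17.55
eef_pos: [0.5832, 0.271, 0.0733]
eef_rot: [-0.0, 0.729, 0.684, -0.0]
wrist_force: [0.2, -1.4, -0.9]
opening: 0.313
grasp_force: 60.2
```

```bash
python3 - <<'E'
from h import *
p=ctrl.get_obs()["eef_pos"]; print("tcp rack",R(p),p[2]); base()
s=cv2.cvtColor(ctrl.camera("side"),4); a=cv2.imread("pics/tl.png")
A=cv2.resize(a[155:285,310:425],None,fx=3.5,fy=3.5,interpolation=2)
B=cv2.resize(s[85:255,270:400],None,fx=2.676,fy=2.676,interpolation=2)
cv2.imwrite("pics/c7.png",np.hstack([A,B[:A.shape[0]]]) if B.shape[0]>=A.shape[0] else np.hstack([A[:B.shape[0]],B]))
E
```

```text
tcp rack [-0.4083  0.0703] 0.0732869830315717
base rect (344, 174, 45, 37) front [-0.1682  0.083 ] back [-0.026   0.0896] angle ((365.9189147949219, 192.0135040283203), (30.249414443969727, 39.948951721191406), 80.53767395019531)
```

View pics/c7.png

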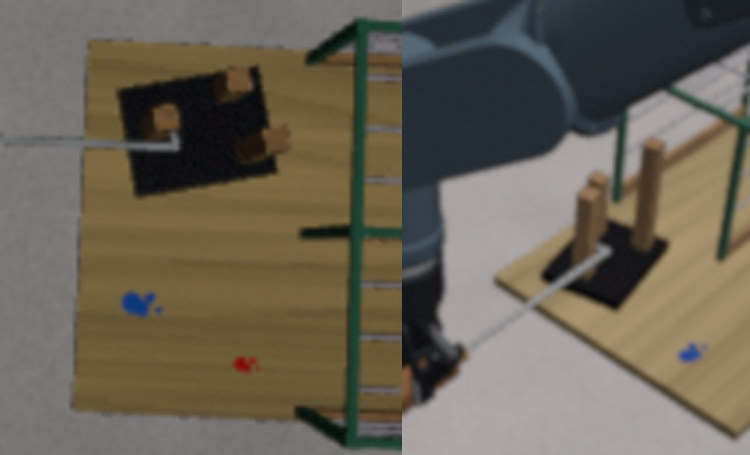

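The model stands upright, fully on the ledge. Its base spans about (120,68) to (275,195) in the crop, clear of every ledge edge. Now I'll unhook: a small push in, sideways off the post, back out, then lift.

>>> send_rows:
  dr:
    - [0,0,0]
    - [0,0,0]
    - [0,0,0]
    - [0,0,0]
    - [0,0,0]
    - [0,0,0]
    - [0,0,0]
    - [0,0,0]
  xyz:
    - [-0.4,0,0]
    - [-0.9,0,0]
    - [-1,-0.4,0]
    - [-1,-1.4,0]
    - [-1,-2.5,0]
    - [-1,-3.6,0]
    - [-1,-4.6,0]
    - [-1,-5,0]
  jaw: [0,0,0,0,0,0,0,0]

```text
time_s: 18.65
eef_pos: [0.5317, 0.2641, 0.0733]
eef_rot: [-0.0, 0.729, 0.684, -0.0]
wrist_force: [0.2, -0.7, -1.4]
opening: 0.318
grasp_force: 60.2
```

>>> send_rows:
  dr:
    - [0,0,0]
    - [0,0,0]
    - [0,0,0]
    - [0,0,0]
    - [0,0,0]
    - [0,0,0]
    - [0,0,0]
    - [0,0,0]
  xyz:
    - [0.5,0,0]
    - [1.5,-0.5,0]
    - [3,-1.2,0]
    - [4.5,-2,-1]
    - [5,-2.5,-4]
    - [5,-2.5,-8]
    - [5,-2.5,-11]
    - [5,-2.5,-12.5]
  jaw: [0,0,0,0,0,0,0,0]

```text
time_s: 19.65
eef_pos: [0.5114, 0.3167, 0.201]
eef_rot: [0.001, 0.729, 0.684, 0.002]
wrist_force: [-0.5, 0.7, -1.8]
opening: 0.315
grasp_force: 60.1
```

```bash
python3 - <<'E'
from h import *
p=ctrl.get_obs()["eef_pos"]; print("tcp rack",R(p),p); base(); goto(.41,.28,.2,3.142); goto(.41,.28,.0237,3.142)
E
```

```text
tcp rack [-0.4489 -0.0045] [0.51135664 0.31667277 0.20103443]
base rect (344, 175, 45, 36) front [-0.1681  0.0815] back [-0.026  0.088] angle ((365.7852478027344, 191.94967651367188), (30.412429809570312, 39.912696838378906), 79.99201965332031)
xyz [-4.3  -9.94  0.16] dr [  0.05   0.02 -15.61]
xyz [ -4.34 -10.02  17.79] dr [  0.05   0.02 -15.61]
```

>>> send_rows:
  dr:
    - [0,0,0]
    - [0,0,-1.3]
    - [0,0,-2.8]
    - [0,0,-4.3]
    - [0,0,-5.8]
    - [0,0,-7.3]
    - [0,0,-8.8]
    - [0,0,-10.3]
  xyz:
    - [0,0,-3]
    - [-0.4,-0.8,-5]
    - [-0.8,-1.8,-5]
    - [-1.2,-2.8,-5]
    - [-1.6,-3.8,-5]
    - [-2,-4.8,-5]
    - [-2.4,-5.8,-5]
    - [-2.8,-6.8,-5]
  jaw: [0,0,0,0,0,0,0,0]

```text
time_s: 20.7
eef_pos: [0.4402, 0.2917, 0.247]
eef_rot: [-0.001, 0.272, 0.962, -0.001]
wrist_force: [-0.1, -0.7, -1.9]
opening: 0.317
grasp_force: 60.2
```

```bash
python3 - <<'E'
from h import *
goto(.41,.28,.12,3.142)
E
```

```text
xyz [ 1.94 -2.55 12.71] dr [-0.01 -0.02 -5.27]
```

>>> send_rows:
  dr:
    - [0,0,-1.3]
    - [0,0,-2.7]
    - [0,0,-4.1]
    - [0,0,-5.2]
    - [0,0,-5.3]
    - [0,0,-5.3]
    - [0,0,-5.3]
    - [0,0,-5.3]
  xyz:
    - [0.5,-0.7,0]
    - [1,-1.4,0.5]
    - [1.5,-2,2]
    - [1.9,-2.5,5]
    - [1.9,-2.5,8]
    - [1.9,-2.5,11]
    - [1.9,-2.5,12.4]
    - [1.9,-2.5,12.7]
  jaw: [0,0,0,0,0,0,0,0]

```text
time_s: 21.7
eef_pos: [0.4111, 0.2804, 0.1202]
eef_rot: [-0.001, 0.001, 1.0, -0.0]
wrist_force: [-0.4, 0.5, -1.2]
opening: 0.314
grasp_force: 60.2
```

```bash
python3 - <<'E'
from h import *
ctrl.camera("top"); print(ctrl.get_obs()["eef_pos"]); goto(.41,.28,.0243,3.142)
E
```

```text
[0.41169216 0.28056886 0.12083599]
xyz [ 0.16 -0.05  9.65] dr [-0.   -0.01 -0.01]
```

>>> send_rows:
  dr:
    - [0,0,0]
    - [0,0,0]
    - [0,0,0]
    - [0,0,0]
    - [0,0,0]
    - [0,0,0]
    - [0,0,0]
    - [0,0,0]
  xyz:
    - [0,0,2]
    - [0,0,4]
    - [0,0,6]
    - [0,0,7.5]
    - [0,0,8.6]
    - [0,0,9.2]
    - [0,0,9.5]
    - [0,0,9.6]
  jaw: [0,0,0,0,0,0,0,0]

```text
time_s: 22.75
eef_pos: [0.4122, 0.2807, 0.0255]
eef_rot: [0.0, 0.001, 1.0, 0.0]
wrist_force: [0.1, -1.2, -1.4]
opening: 0.317
grasp_force: 60.2
```

>>> send_rows:
  dr:
    - [0,0,0]
    - [0,0,0]
    - [0,0,0]
    - [0,0,0]
    - [0,0,0]
    - [0,0,0]
    - [0,0,0]
    - [0,0,0]
  xyz:
    - [0,0,0]
    - [0,0,0]
    - [0,0,0]
    - [0,0,0]
    - [0,0,0]
    - [0,0,0]
    - [0,0,0]
    - [0,0,0]
  jaw: [0,0,40,60,80,100,100,100]

```text
time_s: 23.75
eef_pos: [0.4119, 0.2805, 0.0253]
eef_rot: [-0.0, 0.001, 1.0, -0.0]
wrist_force: [0.2, -0.6, 0.2]
opening: 1.001
grasp_force: 0.0
```

>>> send_rows:
  dr:
    - [0,0,0]
    - [0,0,0]
    - [0,0,0]
    - [0,0,0]
    - [0,0,0]
    - [0,0,0]
    - [0,0,0]
    - [0,0,0]
  xyz:
    - [0,0,-0.5]
    - [0,0,-2]
    - [0,0,-5]
    - [0,0,-9]
    - [0,0,-13]
    - [0,0,-17]
    - [0,0,-20]
    - [0,0,-20]
  jaw: [100,100,100,100,100,100,100,100]

```text
time_s: 24.75
eef_pos: [0.4136, 0.2812, 0.2292]
eef_rot: [0.003, 0.001, 1.0, 0.001]
wrist_force: [-0.6, 0.2, 0.2]
opening: 1.0
grasp_force: 0.0
```

```bash
python3 - <<'E'
from h import *
base()
s=cv2.cvtColor(ctrl.camera("side"),4); cv2.imwrite("pics/s9.png",s)
E
```

```text
base rect (344, 175, 45, 36) front [-0.1681  0.0815] back [-0.026  0.088] angle ((365.790283203125, 191.97817993164062), (30.47035789489746, 39.912696838378906), 79.99201965332031)
```

View pics/s9.png

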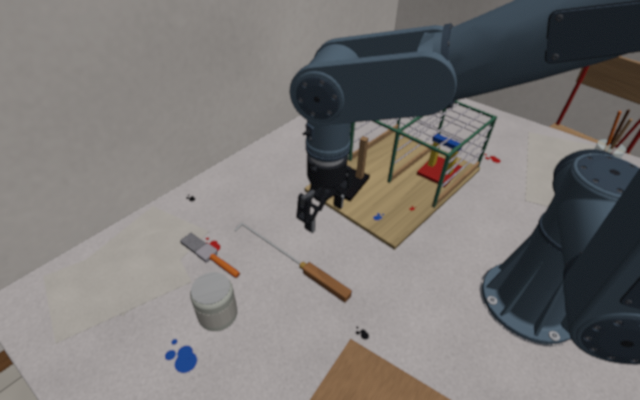

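The hook lies flat on the table, with its handle at (327,281) and tip at (240,226). The model stands on the ledge near (362,165). The tin, brush and arch haven't moved, so I'm handing in.

```bash
python3 -c "
from bench import ctrl; print(ctrl.hand_in())"
```

```text
the job is handed in; nothing more can be done
None
```

I drew the model out by its front post; it stands upright, wholly on the ledge. The hook lies flat on the table, the arch, tin and brush look unmoved, and I handed in at about 25 s (no verdict returned).

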